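# Swing the cover aside and take the filter out of the dust box

## Task

Swing the flat cover of the grey dust filter box fully aside around its pivot screw, take the filter slider by its upright tab and draw it level out of the channel until it lies completely outside on the narrow landing tongue, and let go of it there. Then take the slider again across its two long sides at its middle (do not lift it by the tab), lift it clear, keep it level and set it down flat in the shallow tray without dropping it. Finally swing the cover back fully home over the port, and leave the cup, the paint pot and the figure where they stand.

Things in the scene. Friction and masses are not known exactly. Their poses are not given: they have to be found in the camera images.
- filter_box: Fixed grey filter box, 132 mm long (x), 114 wide (y), 54 high, origin at the centre of its underside. Its channel runs along x: floor 12 mm above the bench, 59 mm wide, 19 mm high under the solid roof (x > -2 mm), mouth in the -x face (x = -66 mm). A hose spigot stands out 18 mm at the back.
- port (a point): Centre of the port, at the box's top (54 mm above the bench): a notch in the top, 59 mm wide (y), from the mouth at x = -66 to x = -2 mm of the box, open towards the mouth; the slider's tab is reached through it.
- tongue (a point): Centre of the upper face of the landing tongue: a bar 36 mm wide, 134 long, level with the channel floor (12 mm above the bench), running out from the mouth to x = -200 mm of the box.
- cover (a joint): Angle of the flat cover, an 87 x 91 x 5 mm aluminium plate on top of the box (upper face 59.5 mm above the bench), turning about the vertical pivot screw. 0 = closed over the port (end stop); grows as it swings clockwise seen from above, towards the box's back; end stop 1.75. Port clear for a gripper from about 1.5. Stays where left (about 1 N at the knob moves it). Starts at 0 to 0.2.
- cover_pivot (a point): The steel pivot screw of the cover: its head, 63.5 mm above the bench, at x = 8, y = -44 mm of the filter box. Screw and box do not move.
- cover_knob (a point): Middle of the round black upright knob near the cover's free corner, 18 mm diameter, 28 mm tall, 85 mm from the pivot; this point is 73.5 mm above the bench, the knob's top 14 mm higher. With the cover closed it is at x = -50, y = +18 mm of the filter box.
- slider: Loose black filter slider, a plate 110 mm long (x), 56 wide (y), 16 thick with pale pleats on top, 0.13 to 0.24 kg; origin at the centre of its underside. It starts in the channel, axes along the box's, origin near x = -4 mm of the box, 1.5 mm free each side, 3 mm above. Its rear end is clear of the mouth with its origin beyond x = -121 mm of the box. The tab is at its front (-x) end.
- slider_tab (a point): Middle of the slider's tab: an upright plate across the slider, 8 mm thick (x), 40 wide (y), reaching from the slider's upper face (16 mm) to 40 mm above its underside. This point is at x = -46 mm of the slider, 29 mm above its underside.
- tray: Fixed shallow grey open tray, 160 (x) x 180 (y) x 28 mm high, walls and floor 5 mm thick, origin at the centre of its underside.
- cup: White water cup, 72 mm across, 96 mm high, bystander; origin at the centre of its underside.
- pot: Round paint pot, 36 mm across, 46 mm high, bystander; origin at the centre of its underside.
- figure: Small gaming figure, 46 x 61 mm, 67 mm high, bystander; origin in its underside.
Mind the look-alikes: they are no part of the job. What is meant by the tray is not purple, and is the larger of those in its own colour.

How it is judged:
On the way, in this order (a step that is already met when the one before it is completed fails the run):
1. the cover is swung aside (over 1.4 rad) with the slider still in the channel (value of joint cover above 1.4 rad and x of slider in the frame of filter_box above -0.03 m), for 0.1 s.
2. the slider lies wholly outside the channel, level on the landing tongue, released (x of slider in the frame of filter_box between -0.19 and -0.1195 m and y of slider in the frame of filter_box between -0.018 and 0.018 m and z of slider in the frame of filter_box between 0.0095 and 0.0145 m and contact force between the fingers and slider below 0.2 N and linear speed of slider below 0.02 m/s), for 0.2 s.
3. the slider is held across its sides within 28 mm of its middle and lifted over 12 mm clear of the tongue (z of slider in the frame of filter_box above 0.024 m and contact force between the fingers and slider above 1 N and x of the grasp point in the frame of slider between -0.028 and 0.028 m), for 0.1 s.
4. the slider lies flat in the tray, released (x of slider in the frame of tray between -0.05 and 0.05 m and y of slider in the frame of tray between -0.06 and 0.06 m and z of slider in the frame of tray below 0.01 m and angle between slider's own z axis and vertical below 0.1 rad and contact force between the fingers and slider below 0.2 N and linear speed of slider below 0.02 m/s), for 0.2 s.
At the end, for the whole second after the job is handed in: The cover is back over the port (joint below 0.08 rad) and the slider lies flat (within 0.1 rad) on the tray's floor inside its walls, released and at rest (all of step 4 and value of joint cover below 0.08 rad); the robot touches nothing.
It fails at once if the slider is tilted over 0.35 rad (angle between slider's own z axis and vertical above 0.35 rad).
It fails at once if the slider is lifted by its tab (over 12 mm, with the gripper within 18 mm of the tab along the slider) (z of slider in the frame of filter_box above 0.024 m and contact force between the fingers and slider above 1 N and x of the grasp point in the frame of slider below -0.028 m).
It fails at once if the slider is dropped (falls faster than 0.7 m/s, not held) (linear speed of slider above 0.7 m/s and contact force between the fingers and slider below 0.2 N).
It fails at once if the cup, the pot or the figure is moved over 30 mm (distance of any of cup, pot, figure from where it was at the start of the episode above 0.03 m).
It also fails if it takes over 72 s, if anything falls off the work surface, if the arm or the gripper's body presses on something with over 40 N, if the wrist force passes 120 N, or if a joint passes its speed limit or range.

## Robot

A 6-joint arm with a two-finger parallel gripper is mounted at the origin on a cart in front of the work surface, level with it; the furniture and walls round the work are solid. World frame = base frame: x ahead of the robot, y to its left, z up, the work surface at z = 0. Lengths are in m, angles in rad, forces in N, time in s.
With the tool pointing down it reaches from about 0.325 to 0.75 m from the base axis. Payload 7.6 kg.
Tool frame: the origin (TCP) lies at the very end of the fingers, on their centre line; the grasp point (between the pads) lies 19 mm behind it; z points along the fingers, y is the line along which they close (so a half turn about z gives the same grasp; the last joint's range is limited). The gripper opens to 85 mm and grips with 20 to 120 N. Pads are 22 mm wide; open, the fingers measure 114 mm over their backs; the gripper's body (76 mm by 85 mm) begins 54 mm behind the grasp point. The pads swing forward as they close: fully open they stand 13 mm farther back than shut.
Start: joints at [1.143, 0.052, 1.401, -0, 1.689, -0.07], TCP at [0.184, 0.492, 0.231] pointing down, gripper open.
Joint ranges: [-2.9, 2.9], [-0.91, 2.17], [0.12, 2.37], [-1.06, 4.2], [0.26, 2.73], [-2.93, 2.93]. Speed limits (rad/s): [2.57, 2.57, 3.01, 3.14, 3.14, 3.14].

## Interface

Orientations are given as a unit quaternion [x, y, z, w].
In Python, from station import bot, cams, order gives the robot as it stands.
- The arm moves only by the tool drive_tool, never from a script. Its argument "motion" is a list of rows, each an object of numbers: "x", "y", "z": the shift along the tool's x, y, z in mm; "ax", "ay", "az": the turn, a rotation vector about the tool's x, y, z in degrees; "gripper": the closure in counts, from 0 (fully open) to 255 (shut). In form: [{"x": .., "y": .., "z": .., "ax": .., "ay": .., "az": .., "gripper": ..}, ...]. A call has 1 to 20 rows; each row shifts and turns the commanded pose from where the row before left it, along the tool's axes as they then stand; what a row does not reach is not made up. A row lasts 1/12 s, in which the tool goes at most 41.7 mm and 7.16 degrees, less where a joint would pass 70% of its speed; a pose out of reach is approached as far as the arm can. A call with a gripper value outside its range is refused whole. The fingers move at their own pace and stop on an object; "squeeze" is the grip in N (left out, the last holds). Time passes only in rows, so rows that do not move let the fingers close. It gives the time, the measured TCP pose, the force, the opening and the grip force at its end, in the units of the state.
- bot.get_obs(): the state, without advancing time (a new reading comes with each control period).
- cams.grab_frame(name): name is "side" or "top"; returns a dict with "image" (480x640x3 uint8, red, green, blue), "camera_matrix" (3x3 intrinsics, pixels), "eye" and "orientation" of the camera in the world. Camera axes: x right, y down, z forward; pixel columns grow to the right and rows downward; lengths in m; the calibration is good to about 2 mm. A picture is of the moment at which its call begins. There is no depth.
- order.close_job(): hands the job in; it is judged then, once.
The state is a dict: "time_s": time; "q": joint angles; "qvel": joint speeds; "joint_torque": joint torques, N m; "position": TCP position; "ee_rot": TCP orientation; "wrist_force": force on the tool from outside, world axes, zero at the start; "ft_torque": the same for the moment, N m; "finger_gap": opening from 0.0 (shut) to 1.0 (fully open); "grip_force": force on a finger pad.
Only numpy, scipy, OpenCV 4.12 (cv2) and the standard library are available. Lean on these libraries where they do the work, as an engineer would, in place of code of your own. Each camera call takes 0.05 s, during which the arm holds its last target. There are 200 camera calls.

## Working session

There is one attempt and no reset: what is moved stays moved. The work goes in short steps, Python scripts to look and compute and a tool call to move; the robot and the scene stay as the last step left them, time stands still between calls to the robot, and variables do not carry over. Pictures are saved under pics/ and viewed, at most 10 in all, crops included, and the job is handed in when it is done.

Besides the shell and the picture viewer there is one more tool, called after ">>>" in YAML: its name, and indented under it one key for each argument. drive_tool: Moves the arm, as the interface text tells. Its arguments: {"type":"object","properties":{"motion":{"type":"array"},"squeeze":{"type":"number"}},"required":["motion"]}

```bash
ls; mkdir -p pics; python3 - <<'E'
from station import bot,cams
import cv2,pickle
d={}
for n in("top","side"):
    f=cams.grab_frame(n);d[n]=f
    cv2.imwrite(f"pics/{n}0.png",f["image"][:,:,::-1]);print(n,f["camera_matrix"],f["eye"],f["orientation"])
pickle.dump(d,open("f0.pkl","wb"))
print(bot.get_obs())
E
```

```text
pics
top [[514.12937018   0.         320.41418677]
 [  0.         514.12937018 240.77123946]
 [  0.           0.           1.        ]] [ 0.36612275 -0.14569985  1.28787124] [ 0.70463054 -0.70401158  0.05579463 -0.06892356]
side [[463.81949408   0.         330.38432476]
 [  0.         463.81949408 235.34082471]
 [  0.           0.           1.        ]] [ 0.06356131 -0.84141713  0.83405155] [ 0.87042569 -0.2664401   0.13290217 -0.39205331]
{'time_s': 0.1, 'q': array([ 1.14266549e+00,  5.28065029e-02,  1.40162016e+00,  1.70229875e-06,
        1.68860455e+00, -7.02786411e-02]), 'qvel': array([-0.00034452, -0.00193275, -0.00045092, -0.00206719,  0.0019417 ,
       -0.00084882]), 'joint_torque': array([ 9.28817790e-04, -3.82582569e+01, -3.60986316e+01, -1.07367691e-04,
        4.76414323e-03,  2.87956300e-05]), 'position': array([0.18374427, 0.4915097 , 0.23054105]), 'ee_rot': array([ 1.77972773e-01,  9.84035149e-01, -6.96849031e-04, -1.78216847e-04]), 'wrist_force': array([ 1.01529061, -0.24139269, -0.20664788]), 'ft_torque': array([ 0.00586433, -0.01801854,  0.02169421]), 'grip_force': 0.0, 'finger_gap': 1.004138210932426}
```

View pics/top0.png

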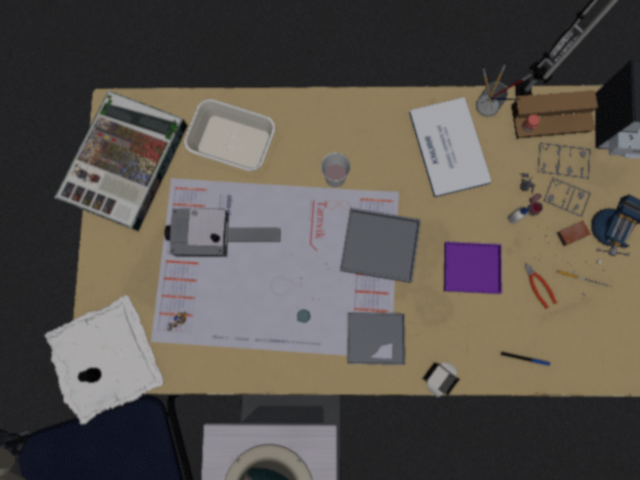

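View pics/side0.png

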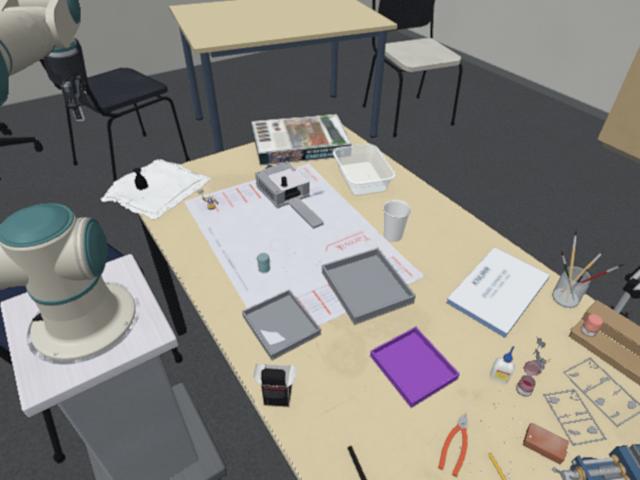

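The top view shows the box at about (200,232), with its tongue running right to (280,235) and its knob at about (215,237). The cup is at (336,170), the pot at (303,316) and the figure at (178,320).

Three trays could be meant: purple (472,267), small grey (376,338) and large grey (380,245). The large grey one fits, being not purple and the larger of the two greys. I'll confirm that in an enlarged crop.

```bash
cat >h.py <<'E'
import numpy as np,cv2,pickle
from scipy.spatial.transform import Rotation as R
def load(fn="f0.pkl"): return pickle.load(open(fn,"rb"))
def ray(f,uv):
    K=f["camera_matrix"];d=R.from_quat(f["orientation"]).apply(np.linalg.inv(K)@[uv[0],uv[1],1.]);return np.array(f["eye"]),d
def onz(f,uv,z):
    e,d=ray(f,uv);return e+d*(z-e[2])/d[2]
def tri(f1,p1,f2,p2):
    A=np.zeros((3,3));b=np.zeros(3)
    for f,p in((f1,p1),(f2,p2)):
        e,d=ray(f,p);d=d/np.linalg.norm(d);M=np.eye(3)-np.outer(d,d);A+=M;b+=M@e
    return np.linalg.solve(A,b)
def proj(f,P):
    p=R.from_quat(f["orientation"]).inv().apply(np.array(P)-f["eye"]);p=p@f["camera_matrix"].T;return p[...,:2]/p[...,2:]
E
python3 - <<'E'
from h import *
d=load();t=d["top"]["image"];s=d["side"]["image"]
a=cv2.resize(t[195:270,155:290],None,fx=5,fy=5,interpolation=cv2.INTER_CUBIC)[:300]
a=cv2.resize(t[200:265,155:288],(399*1,195),interpolation=cv2.INTER_CUBIC)
A=cv2.resize(t[200:267,155:288],(532,268),interpolation=cv2.INTER_CUBIC)
B=cv2.resize(s[155:238,245:345],(400,332),interpolation=cv2.INTER_CUBIC)
C=cv2.resize(t[195:375,325:425],(266,480),interpolation=cv2.INTER_CUBIC)[:, :]
D=cv2.resize(s[240:360,235:425],(380,240),interpolation=cv2.INTER_CUBIC)
im=np.zeros((600,800,3),np.uint8);im[:268,:532]=A;im[268:600,:400]=B;im[:480,534:800]=C;
cv2.imwrite("pics/crop1.png",im[:,:,::-1])
# grey masks in top
hsv=cv2.cvtColor(t,cv2.COLOR_RGB2HSV)
for nm,u in (("box",(195,245)),("tongue",(255,235)),("tray",(380,245)),("small",(370,330)),("pot",(303,316)),("cup",(336,170)),("paper",(290,260))):
    print(nm,hsv[u[1],u[0]],t[u[1],u[0]],onz(d["top"],u,0).round(3))
E
```

```text
box [130  14 112] [108 106 112] [0.585 0.199 0.   ]
tongue [115  17  91] [85 86 91] [0.611 0.046 0.   ]
tray [110  24  95] [86 89 95] [ 0.585 -0.273  0.   ]
small [113  21  97] [89 91 97] [ 0.373 -0.244  0.   ]
pot [97 62 95] [72 90 95] [ 0.406 -0.079  0.   ]
cup [176  36 112] [112  96  98] [ 0.783 -0.162  0.   ]
paper [120  18 154] [143 143 154] [ 0.547 -0.045  0.   ]
```

View pics/crop1.png

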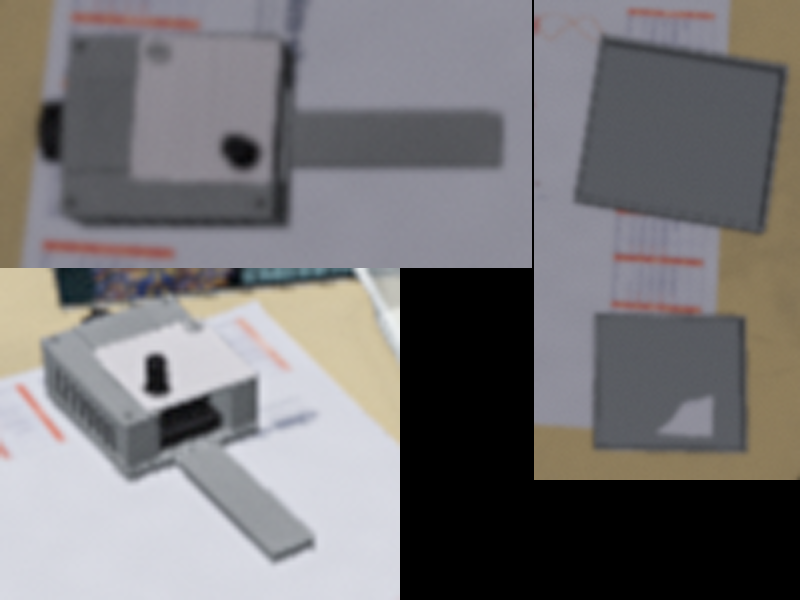

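The crop confirms the large grey tray (upper right) as the target. The cover is nearly closed: its screw is at about px (194,213) and its knob at about (215,237). Next I'll measure.

```bash
python3 - <<'E'
from h import *
d=load();T=d["top"];S=d["side"];t=T["image"];s=S["image"]
def comp(img,m,roi,seed):
    x0,y0,x1,y1=roi;k=np.zeros_like(m);k[y0:y1,x0:x1]=m[y0:y1,x0:x1]
    n,l,st,c=cv2.connectedComponentsWithStats(k);i=l[seed[1],seed[0]];return (l==i).astype(np.uint8),st[i],c[i]
def rect(m):
    c=max(cv2.findContours(m,0,2)[0],key=cv2.contourArea);r=cv2.minAreaRect(c);return cv2.boxPoints(r)
ht=cv2.cvtColor(t,cv2.COLOR_RGB2HSV);hs=cv2.cvtColor(s,cv2.COLOR_RGB2HSV)
# tongue
m=((ht[...,2]<118)).astype(np.uint8)
k,st,c=comp(t,m,(234,215,290,255),(260,235));b=rect(k);print("tongue px",b.round(1).tolist())
for p in b: print(onz(T,p,.012).round(4))
# tongue side: tip
ms=(hs[...,2]<np.uint8(165)).astype(np.uint8)
k,st,c=comp(s,ms,(292,200,330,232),(310,215));print("side tongue",st,rect(k).round(1).tolist(), s[215,310],s[228,330])
print("tip tri",tri(T,(280.7,228),S,(323.5,223.3)).round(4),tri(T,(280.7,242),S,(314,227.5)).round(4))
# knob
m=(ht[...,2]<45).astype(np.uint8);k,st,c=comp(t,m,(205,228,224,246),(215,237));print("knob top",st,c)
m=(hs[...,2]<60).astype(np.uint8);k,st,c2=comp(s,m,(276,172,292,193),(284,183));print("knob side",st,c2)
K=tri(T,c,S,c2);print("knob",K.round(4),"reproj",proj(T,K),proj(S,K))
# tray
for nm,roi,seed in(("tray",(335,200,425,290),(380,245)),("small",(340,305,415,370),(370,330))):
    m=((ht[...,1]<55)&(ht[...,2]<118)).astype(np.uint8);k,st,c=comp(t,m,roi,seed);b=rect(k);P=np.array([onz(T,p,.028) for p in b])
    print(nm,b.round(1).tolist(),P.round(4).tolist(),np.linalg.norm(np.diff(P,axis=0),axis=1).round(3),P.mean(0).round(4))
# box top
m=((ht[...,2]>118)|(ht[...,1]>60)).astype(np.uint8)
cov=((ht[...,2]>118)&(ht[...,1]<40)).astype(np.uint8);k,st,c=comp(t,cov,(180,205,230,250),(200,225));b=rect(k);P=[onz(T,p,.0595) for p in b]
print("cover",b.round(1).tolist(),np.round(P,4).tolist(),np.linalg.norm(np.diff(P,axis=0),axis=1).round(3))
for nm,p in(("screw",(155/4+155,200+52/4)),("cor_bl",(155+75/4,200+36/4)),("cor_bl2",(155+68/4,200+215/4)),("cor_r",(155+290/4,200+222/4)),("cor_tr",(155+292/4,200+36/4))):
    print(nm,p,onz(T,p,.0635 if nm=="screw" else .054).round(4))
print("screw tri",tri(T,(194.5,213),S,(245+193/4,155+(325-268)/4)).round(4))
E
```

```text
tongue px [[234.0, 228.0], [280.0, 228.0], [280.0, 241.0], [234.0, 241.0]]
[0.627 0.098 0.012]
[ 0.6268 -0.019   0.012 ]
[ 0.5933 -0.0196  0.012 ]
[0.5934 0.097  0.012 ]
side tongue [292 200  31  29 350] [[288.5, 203.5], [296.0, 196.0], [323.0, 223.0], [315.5, 230.5]] [152 155 160] [214 215 224]
tip tri [ 0.6282 -0.0209  0.0092] [ 0.5935 -0.0225  0.0106]
knob top [211 235   8   7  38] [214.65789474 237.60526316]
knob side [282 177   5   9  36] [283.63888889 181.41666667]
knob [0.5917 0.1313 0.0754] reproj [214.92166424 237.08726725] [283.15294232 181.47606267]
tray [[339.0, 271.3999938964844], [349.0, 207.3000030517578], [421.5, 218.6999969482422], [411.5, 282.70001220703125]] [[0.5143, -0.1679, 0.028], [0.6764, -0.1937, 0.028], [0.6469, -0.3745, 0.028], [0.4866, -0.345, 0.028]] [0.164 0.183 0.163] [ 0.581  -0.2703  0.028 ]
small [[347.0, 312.0], [405.0, 312.0], [405.0, 364.0], [347.0, 364.0]] [[0.4153, -0.1869, 0.028], [0.4156, -0.3273, 0.028], [0.2929, -0.3241, 0.028], [0.2924, -0.1861, 0.028]] [0.14  0.123 0.138] [ 0.354  -0.2561  0.028 ]
cover [[180.0, 205.0], [229.0, 205.0], [229.0, 245.0], [180.0, 245.0]] [[0.6754, 0.2247, 0.0595], [0.6752, 0.1032, 0.0595], [0.5751, 0.0998, 0.0595], [0.5752, 0.2196, 0.0595]] [0.121 0.1   0.12 ]
screw (193.75, 213.0) [0.6541 0.1885 0.0635]
cor_bl (173.75, 209.0) [0.6666 0.2414 0.054 ]
cor_bl2 (172.0, 253.75) [0.5545 0.2398 0.054 ]
cor_r (227.5, 255.5) [0.5501 0.1037 0.054 ]
cor_tr (228.0, 209.0) [0.6664 0.1064 0.054 ]
screw tri [0.6557 0.1857 0.0642]
```

The measurements agree with each other:

| Item | World position | Check |
|---|---|---|
| Screw | (0.655, 0.187, 0.064) | text height 63.5 mm |
| Knob | (0.592, 0.131, 0.075) | text height 73.5 mm |
| Tongue axis | x≈0.610, tip y≈-0.020, z≈0.010 | text height 12 mm |
| Tray | centre (0.581, -0.270), 164 x 183 mm | 160 x 180 mm given |

So the box origin is about (0.610, 0.1795), with box +x along world +y. The arm goes above the knob first.

>>> drive_tool:
  motion:
    - {"x":-28.3,"y":-10.9,"z":4.5,"gripper":120}
    - {"x":-28.3,"y":-10.9,"z":4.5,"gripper":120}
    - {"x":-28.3,"y":-10.9,"z":4.5,"gripper":120}
    - {"x":-28.3,"y":-10.9,"z":4.5,"gripper":120}
    - {"x":-28.3,"y":-10.9,"z":4.5,"gripper":120}
    - {"x":-28.3,"y":-10.9,"z":4.5,"gripper":120}
    - {"x":-28.3,"y":-10.9,"z":4.5,"gripper":120}
    - {"x":-28.3,"y":-10.9,"z":4.5,"gripper":120}
    - {"x":-28.3,"y":-10.9,"z":4.5,"gripper":120}
    - {"x":-28.3,"y":-10.9,"z":4.5,"gripper":120}
    - {"x":-28.3,"y":-10.9,"z":4.5,"gripper":120}
    - {"x":-28.3,"y":-10.9,"z":4.5,"gripper":120}
    - {"x":-28.3,"y":-10.9,"z":4.5,"gripper":120}
    - {"x":-28.3,"y":-10.9,"z":4.5,"gripper":120}
    - {"x":-28.3,"y":-10.9,"z":4.5,"gripper":120}
    - {"x":-28.3,"y":-10.9,"z":4.5,"gripper":120}
    - {"x":-28.3,"y":-10.9,"z":4.5,"gripper":120}
    - {"x":-28.3,"y":-10.9,"z":4.5,"gripper":120}
  squeeze: 25

```text
invalid input
```

>>> drive_tool:
  motion:
    - {"az":-7}
    - {"az":-7}
    - {"az":-7}
    - {"az":-7}
    - {"az":-7}
    - {"az":-7}
    - {"az":-7}
    - {"az":-7}
    - {"az":-7}
    - {}

```text
invalid input
```

```bash
cat >>h.py <<'E'
def togo(target,o,dphi=None):
    Q=R.from_quat(o["ee_rot"]);y=Q.apply([0,1,0]);z=Q.apply([0,0,1])
    print("t",round(o["time_s"],2),"pos",o["position"].round(4),"phi",np.degrees(np.arctan2(y[1],y[0])).round(1),"zaxis",z.round(3),"gap",round(o["finger_gap"],3),"F",o["wrist_force"].round(1))
    print("tool shift mm",(Q.inv().apply(np.array(target)-o["position"])*1000).round(1))
E
python3 - <<'E'
from h import *
from station import bot
d=load();T=d["top"];g=cv2.cvtColor(T["image"],cv2.COLOR_RGB2GRAY).astype(float)
# subpixel tongue edges: width profile between paper and tongue
up=[];lo=[]
for u in range(238,277):
    c=g[218:252,u];th=(c[:4].mean()+c[16])/2;b=np.where(c<th)[0];i,j=b[0],b[-1]
    up.append((u,218+i-1+(c[i-1]-th)/(c[i-1]-c[i])));
    c2=(c[-3:].mean()+c[16])/2;j=np.where(c<c2)[0][-1];lo.append((u,218+j+(c2-c[j])/(c[j+1]-c[j])))
for e in(up,lo):
    p=np.polyfit(*np.array(e).T,1);a=onz(T,(238,np.polyval(p,238)),.012);b=onz(T,(278,np.polyval(p,278)),.012);print(a.round(4),b.round(4),"angle",np.degrees(np.arctan2(*(a-b)[[0,1]])).round(2))
togo([.592,.1305,.15],bot.get_obs())
E
```

```text
[0.6292 0.0879 0.012 ] [ 0.6294 -0.0139  0.012 ] angle -0.12
[0.5912 0.0867 0.012 ] [ 0.5916 -0.0145  0.012 ] angle -0.24
t 0.1 pos [0.1837 0.4915 0.2305] phi 69.5 zaxis [-0.001 -0.001 -1.   ] gap 1.004 F [ 1.  -0.2 -0.2]
tool shift mm [-508.8 -195.    80.8]
```

The calls were refused, so each row probably needs every key. I'll test with one row.

>>> drive_tool:
  motion:
    - {"x":-28.3,"y":-10.9,"z":4.5,"ax":0,"ay":0,"az":0,"gripper":120}
  squeeze: 25

```text
time_s: 0.18
position: [0.2044, 0.4733, 0.2268]
ee_rot: [0.176, 0.984, 0.001, -0.001]
wrist_force: [0.6, 0.1, -0.3]
finger_gap: 0.887
grip_force: 0.0
```

>>> drive_tool:
  motion:
    - {"x":-28.3,"y":-10.9,"z":4.5,"ax":0,"ay":0,"az":0,"gripper":120}
    - {"x":-28.3,"y":-10.9,"z":4.5,"ax":0,"ay":0,"az":0,"gripper":120}
    - {"x":-28.3,"y":-10.9,"z":4.5,"ax":0,"ay":0,"az":0,"gripper":120}
    - {"x":-28.3,"y":-10.9,"z":4.5,"ax":0,"ay":0,"az":0,"gripper":120}
    - {"x":-28.3,"y":-10.9,"z":4.5,"ax":0,"ay":0,"az":0,"gripper":120}
    - {"x":-28.3,"y":-10.9,"z":4.5,"ax":0,"ay":0,"az":0,"gripper":120}
    - {"x":-28.3,"y":-10.9,"z":4.5,"ax":0,"ay":0,"az":0,"gripper":120}
    - {"x":-28.3,"y":-10.9,"z":4.5,"ax":0,"ay":0,"az":0,"gripper":120}
    - {"x":-28.3,"y":-10.9,"z":4.5,"ax":0,"ay":0,"az":0,"gripper":120}
    - {"x":-28.3,"y":-10.9,"z":4.5,"ax":0,"ay":0,"az":0,"gripper":120}
    - {"x":-28.3,"y":-10.9,"z":4.5,"ax":0,"ay":0,"az":0,"gripper":120}
    - {"x":-28.3,"y":-10.9,"z":4.5,"ax":0,"ay":0,"az":0,"gripper":120}
    - {"x":-28.3,"y":-10.9,"z":4.5,"ax":0,"ay":0,"az":0,"gripper":120}
    - {"x":-28.3,"y":-10.9,"z":4.5,"ax":0,"ay":0,"az":0,"gripper":120}
    - {"x":-28.3,"y":-10.9,"z":4.5,"ax":0,"ay":0,"az":0,"gripper":120}
    - {"x":-28.3,"y":-10.9,"z":4.5,"ax":0,"ay":0,"az":0,"gripper":120}
    - {"x":-28.3,"y":-10.9,"z":4.5,"ax":0,"ay":0,"az":0,"gripper":120}

```text
time_s: 1.6
position: [0.593, 0.1284, 0.1495]
ee_rot: [0.178, 0.984, -0.0, -0.0]
wrist_force: [0.7, -0.0, 0.2]
finger_gap: 0.529
grip_force: 0.0
```

>>> drive_tool:
  motion:
    - {"x":0,"y":0,"z":0,"ax":0,"ay":0,"az":-7,"gripper":120}
    - {"x":0,"y":0,"z":0,"ax":0,"ay":0,"az":-7,"gripper":120}
    - {"x":0,"y":0,"z":0,"ax":0,"ay":0,"az":-7,"gripper":120}
    - {"x":0,"y":0,"z":0,"ax":0,"ay":0,"az":-7,"gripper":120}
    - {"x":0,"y":0,"z":0,"ax":0,"ay":0,"az":-7,"gripper":120}
    - {"x":0,"y":0,"z":0,"ax":0,"ay":0,"az":-7,"gripper":120}
    - {"x":0,"y":0,"z":0,"ax":0,"ay":0,"az":-7,"gripper":120}
    - {"x":0,"y":0,"z":0,"ax":0,"ay":0,"az":-7,"gripper":120}
    - {"x":0,"y":0,"z":0,"ax":0,"ay":0,"az":-7,"gripper":120}
    - {"x":0,"y":0,"z":0,"ax":0,"ay":0,"az":0,"gripper":120}

```text
time_s: 2.43
position: [0.592, 0.1296, 0.1497]
ee_rot: [-0.364, 0.931, 0.0, -0.0]
wrist_force: [0.1, -1.0, -0.6]
finger_gap: 0.532
grip_force: 0.0
```

```bash
python3 - <<'E'
from h import *
from station import bot
togo([.592,.1305,.0635],bot.get_obs())
E
```

```text
t 2.43 pos [0.592  0.1296 0.1497] phi 132.7 zaxis [-0.001 -0.    -1.   ] gap 0.532 F [ 0.1 -1.  -0.6]
tool shift mm [-0.7  0.7 86.2]
```

Accurate, so I'll descend on the knob and close.

>>> drive_tool:
  motion:
    - {"x":0,"y":0,"z":20,"ax":0,"ay":0,"az":0,"gripper":120}
    - {"x":0,"y":0,"z":20,"ax":0,"ay":0,"az":0,"gripper":120}
    - {"x":0,"y":0,"z":20,"ax":0,"ay":0,"az":0,"gripper":120}
    - {"x":0,"y":0,"z":14,"ax":0,"ay":0,"az":0,"gripper":120}
    - {"x":0,"y":0,"z":10,"ax":0,"ay":0,"az":0,"gripper":120}
    - {"x":0,"y":0,"z":0,"ax":0,"ay":0,"az":0,"gripper":220}
    - {"x":0,"y":0,"z":0,"ax":0,"ay":0,"az":0,"gripper":220}
    - {"x":0,"y":0,"z":0,"ax":0,"ay":0,"az":0,"gripper":220}
    - {"x":0,"y":0,"z":0,"ax":0,"ay":0,"az":0,"gripper":220}
    - {"x":0,"y":0,"z":0,"ax":0,"ay":0,"az":0,"gripper":220}

```text
time_s: 3.27
position: [0.5924, 0.1297, 0.0669]
ee_rot: [-0.362, 0.932, -0.0, 0.0]
wrist_force: [-2.0, 0.2, -2.0]
finger_gap: 0.197
grip_force: 25.0
```

>>> drive_tool:
  motion:
    - {"x":-0.6,"y":10.4,"z":0,"ax":0,"ay":0,"az":7,"gripper":220}
    - {"x":-0.6,"y":10.4,"z":0,"ax":0,"ay":0,"az":7,"gripper":220}
    - {"x":-0.6,"y":10.4,"z":0,"ax":0,"ay":0,"az":7,"gripper":220}
    - {"x":-0.6,"y":10.4,"z":0,"ax":0,"ay":0,"az":7,"gripper":220}
    - {"x":-0.6,"y":10.4,"z":0,"ax":0,"ay":0,"az":7,"gripper":220}
    - {"x":-0.6,"y":10.4,"z":0,"ax":0,"ay":0,"az":7,"gripper":220}
    - {"x":-0.6,"y":10.4,"z":0,"ax":0,"ay":0,"az":7,"gripper":220}

```text
time_s: 3.85
position: [0.5693, 0.1979, 0.0669]
ee_rot: [0.059, 0.998, 0.0, -0.001]
wrist_force: [-3.5, 1.5, -1.1]
finger_gap: 0.197
grip_force: 25.2
```

>>> drive_tool:
  motion:
    - {"x":-0.6,"y":10.4,"z":0,"ax":0,"ay":0,"az":7,"gripper":220}
    - {"x":-0.6,"y":10.4,"z":0,"ax":0,"ay":0,"az":7,"gripper":220}
    - {"x":-0.6,"y":10.4,"z":0,"ax":0,"ay":0,"az":7,"gripper":220}
    - {"x":-0.6,"y":10.4,"z":0,"ax":0,"ay":0,"az":7,"gripper":220}
    - {"x":-0.6,"y":10.4,"z":0,"ax":0,"ay":0,"az":7,"gripper":220}
    - {"x":-0.6,"y":10.4,"z":0,"ax":0,"ay":0,"az":7,"gripper":220}
    - {"x":0,"y":2,"z":0,"ax":0,"ay":0,"az":1,"gripper":220}
    - {"x":0,"y":0,"z":0,"ax":0,"ay":0,"az":0,"gripper":220}
    - {"x":0,"y":0,"z":0,"ax":0,"ay":0,"az":0,"gripper":220}

```text
time_s: 4.6
position: [0.5987, 0.2556, 0.0669]
ee_rot: [0.418, 0.909, 0.002, -0.002]
wrist_force: [-5.7, 9.5, -0.6]
finger_gap: 0.198
grip_force: 25.2
```

The swing comes to about 1.63 rad. Next: open, rise, turn towards the tab and look.

>>> drive_tool:
  motion:
    - {"x":0,"y":0,"z":0,"ax":0,"ay":0,"az":0,"gripper":120}
    - {"x":0,"y":0,"z":0,"ax":0,"ay":0,"az":0,"gripper":120}
    - {"x":0,"y":0,"z":0,"ax":0,"ay":0,"az":0,"gripper":120}
    - {"x":0,"y":0,"z":-25,"ax":0,"ay":0,"az":0,"gripper":120}
    - {"x":0,"y":0,"z":-35,"ax":0,"ay":0,"az":0,"gripper":120}
    - {"x":0,"y":0,"z":-35,"ax":0,"ay":0,"az":0,"gripper":120}
    - {"x":0,"y":0,"z":-25,"ax":0,"ay":0,"az":-7,"gripper":150}
    - {"x":0,"y":0,"z":-20,"ax":0,"ay":0,"az":-7,"gripper":150}
    - {"x":0,"y":0,"z":0,"ax":0,"ay":0,"az":-7,"gripper":150}
    - {"x":0,"y":0,"z":0,"ax":0,"ay":0,"az":-7,"gripper":150}
    - {"x":0,"y":0,"z":0,"ax":0,"ay":0,"az":-7,"gripper":150}
    - {"x":0,"y":0,"z":0,"ax":0,"ay":0,"az":-7,"gripper":150}
    - {"x":0,"y":0,"z":0,"ax":0,"ay":0,"az":-7,"gripper":150}

```text
time_s: 5.68
position: [0.6001, 0.252, 0.2069]
ee_rot: [0.002, 1.0, 0.0, 0.001]
wrist_force: [-0.6, 0.5, 0.3]
finger_gap: 0.409
grip_force: 0.0
```

```bash
cat >>h.py <<'E'
def snap(name,tc,sc):
    from station import cams
    d={n:cams.grab_frame(n) for n in("top","side")};pickle.dump(d,open(name+".pkl","wb"))
    o=[]
    for n,(x0,y0,x1,y1) in(("top",tc),("side",sc)):
        o.append(cv2.resize(d[n]["image"][y0:y1,x0:x1],(400,int(400*(y1-y0)/(x1-x0))),interpolation=cv2.INTER_CUBIC))
    h=max(i.shape[0] for i in o);o=[cv2.copyMakeBorder(i,0,h-i.shape[0],0,0,0) for i in o]
    cv2.imwrite(f"pics/{name}.png",np.hstack(o)[:,:,::-1]);return d
E
python3 - <<'E'
from h import *
from station import bot
snap("open",(155,195,285,275),(245,150,345,240))
togo([.610,.1295,.0635],bot.get_obs())
E
```

```text
t 5.78 pos [0.6    0.2521 0.2068] phi 89.5 zaxis [ 0.001  0.    -1.   ] gap 0.411 F [-0.6 -0.9  0.2]
tool shift mm [ -10.8 -122.5  143.3]
```

View pics/open.png

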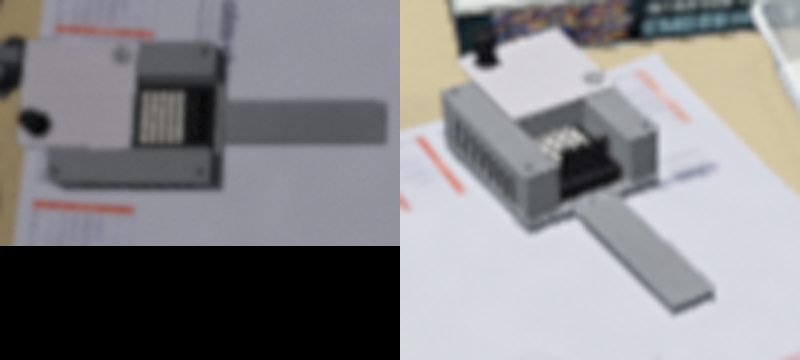

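The top crop shows the port clear, with the black front of the slider between crop columns 185 and 213 (px u≈215–224). The side crop shows the tab's top edge from px (286,188) to (296,184). I'll check its position.

```bash
python3 - <<'E'
from h import *
d=load("open.pkl");T=d["top"];S=d["side"];g=cv2.cvtColor(T["image"],cv2.COLOR_RGB2GRAY)
print(g[232,205:232],g[228,205:232],g[238,205:232])
print("front z.028",onz(T,(224.2,232),.028).round(4),"pleat edge",onz(T,(215.1,232),.028).round(4))
for p in((285.8,188),(296.2,184.2)): print("tab top edge side cast z.052",onz(S,p,.052).round(4))
for y in(.1255,.1295,.1335):print(y,proj(T,[.61,y,.052]).round(1),proj(S,[[.59,y,.052],[.63,y,.052]]).round(1).tolist())
E
```

```text
[110 108 120 112 107 116 105 107 114  86  44  21  20  23  18  13  14  14
  23  43  68  81  85  92  96  95  95] [117 105 109 108 106 119 111 105 113  88  46  24  24  20  17  12  11  16
  20  34  62  83  90  93 102 106 108] [108 104 115 103 108 117 107 116 116  79  37  22  18  21  15  10  13  18
  28  55  80  86  82  88  93  93  93]
front z.028 [0.6135 0.1193 0.028 ] pleat edge [0.6135 0.1422 0.028 ]
tab top edge side cast z.052 [0.5978 0.1285 0.052 ]
tab top edge side cast z.052 [0.633  0.1286 0.052 ]
0.1255 [219.7 231.5] [[284.0, 189.4], [295.9, 185.0]]
0.1295 [218.  231.5] [[283.3, 188.7], [295.2, 184.4]]
0.1335 [216.4 231.5] [[282.6, 188.0], [294.5, 183.7]]
```

>>> drive_tool:
  motion:
    - {"x":-3,"y":-31,"z":10,"ax":0,"ay":0,"az":-0.5,"gripper":150}
    - {"x":-3,"y":-31,"z":20,"ax":0,"ay":0,"az":0,"gripper":150}
    - {"x":-3,"y":-31,"z":20,"ax":0,"ay":0,"az":0,"gripper":150}
    - {"x":-3,"y":-30,"z":20,"ax":0,"ay":0,"az":0,"gripper":150}
    - {"x":0,"y":0,"z":25,"ax":0,"ay":0,"az":0,"gripper":150}
    - {"x":0,"y":0,"z":0,"ax":0,"ay":0,"az":0,"gripper":150}
    - {"x":0,"y":0,"z":0,"ax":0,"ay":0,"az":0,"gripper":150}

```text
time_s: 6.37
position: [0.6109, 0.1292, 0.1106]
ee_rot: [0.002, 1.0, -0.0, -0.001]
wrist_force: [-0.4, 0.6, -0.1]
finger_gap: 0.416
grip_force: 0.0
```

```bash
python3 - <<'E'
from h import *
from station import bot
togo([.6115,.129,.033],bot.get_obs())
E
```

```text
t 6.37 pos [0.6109 0.1292 0.1106] phi 89.8 zaxis [-0.003 -0.    -1.   ] gap 0.416 F [-0.4  0.6 -0.1]
tool shift mm [-0.8 -0.2 77.6]
```

>>> drive_tool:
  motion:
    - {"x":-0.5,"y":0,"z":20,"ax":0,"ay":0,"az":0,"gripper":150}
    - {"x":0,"y":0,"z":20,"ax":0,"ay":0,"az":0,"gripper":150}
    - {"x":0,"y":0,"z":15,"ax":0,"ay":0,"az":0,"gripper":150}
    - {"x":0,"y":0,"z":12,"ax":0,"ay":0,"az":0,"gripper":150}
    - {"x":0,"y":0,"z":9,"ax":0,"ay":0,"az":0,"gripper":150}
    - {"x":0,"y":0,"z":0,"ax":0,"ay":0,"az":0,"gripper":150}
    - {"x":0,"y":0,"z":0,"ax":0,"ay":0,"az":0,"gripper":255}
    - {"x":0,"y":0,"z":0,"ax":0,"ay":0,"az":0,"gripper":255}
    - {"x":0,"y":0,"z":0,"ax":0,"ay":0,"az":0,"gripper":255}
    - {"x":0,"y":0,"z":0,"ax":0,"ay":0,"az":0,"gripper":255}
    - {"x":0,"y":0,"z":0,"ax":0,"ay":0,"az":0,"gripper":255}

```text
time_s: 7.28
position: [0.6129, 0.1299, 0.037]
ee_rot: [0.0, 1.0, 0.0, 0.001]
wrist_force: [0.4, 1.4, 5.9]
finger_gap: 0.083
grip_force: 29.2
```

Gripped, with a gap of about 7 mm. The slider sits at x≈-4 mm, as expected, so I'll draw it out about 136 mm.

>>> drive_tool:
  motion:
    - {"x":0,"y":-4,"z":-0.5,"ax":0,"ay":0,"az":0,"gripper":255}
    - {"x":0,"y":-9,"z":0,"ax":0,"ay":0,"az":0,"gripper":255}
    - {"x":0,"y":-9,"z":0,"ax":0,"ay":0,"az":0,"gripper":255}
    - {"x":0,"y":-9,"z":0,"ax":0,"ay":0,"az":0,"gripper":255}
    - {"x":0,"y":-9,"z":0,"ax":0,"ay":0,"az":0,"gripper":255}
    - {"x":0,"y":-9,"z":0,"ax":0,"ay":0,"az":0,"gripper":255}

```text
time_s: 7.78
position: [0.6126, 0.0807, 0.037]
ee_rot: [-0.0, 1.0, 0.001, 0.001]
wrist_force: [-0.3, 1.3, 2.3]
finger_gap: 0.084
grip_force: 28.8
```

>>> drive_tool:
  motion:
    - {"x":0,"y":-10,"z":0,"ax":0,"ay":0,"az":0,"gripper":255}
    - {"x":0,"y":-10,"z":0,"ax":0,"ay":0,"az":0,"gripper":255}
    - {"x":0,"y":-10,"z":0,"ax":0,"ay":0,"az":0,"gripper":255}
    - {"x":0,"y":-10,"z":0,"ax":0,"ay":0,"az":0,"gripper":255}
    - {"x":0,"y":-10,"z":0,"ax":0,"ay":0,"az":0,"gripper":255}
    - {"x":0,"y":-10,"z":0,"ax":0,"ay":0,"az":0,"gripper":255}
    - {"x":0,"y":-10,"z":0,"ax":0,"ay":0,"az":0,"gripper":255}
    - {"x":0,"y":-10,"z":0,"ax":0,"ay":0,"az":0,"gripper":255}
    - {"x":0,"y":-7,"z":0,"ax":0,"ay":0,"az":0,"gripper":255}
    - {"x":0,"y":0,"z":0,"ax":0,"ay":0,"az":0,"gripper":255}

```text
time_s: 8.62
position: [0.6125, -0.0079, 0.037]
ee_rot: [0.001, 1.0, 0.0, 0.001]
wrist_force: [-0.0, 0.8, 7.9]
finger_gap: 0.082
grip_force: 29.5
```

>>> drive_tool:
  motion:
    - {"x":0,"y":0,"z":0,"ax":0,"ay":0,"az":0,"gripper":150}
    - {"x":0,"y":0,"z":0,"ax":0,"ay":0,"az":0,"gripper":150}
    - {"x":0,"y":0,"z":0,"ax":0,"ay":0,"az":0,"gripper":150}
    - {"x":0,"y":0,"z":0,"ax":0,"ay":0,"az":0,"gripper":150}
    - {"x":0,"y":0,"z":0,"ax":0,"ay":0,"az":0,"gripper":150}
    - {"x":0,"y":0,"z":-20,"ax":0,"ay":0,"az":0,"gripper":150}
    - {"x":0,"y":0,"z":-35,"ax":0,"ay":0,"az":0,"gripper":150}
    - {"x":0,"y":0,"z":-35,"ax":0,"ay":0,"az":0,"gripper":150}
    - {"x":40,"y":0,"z":-10,"ax":0,"ay":0,"az":0,"gripper":0}
    - {"x":40,"y":0,"z":0,"ax":0,"ay":0,"az":0,"gripper":0}
    - {"x":20,"y":0,"z":0,"ax":0,"ay":0,"az":0,"gripper":0}

```text
time_s: 9.53
position: [0.5095, -0.0064, 0.1361]
ee_rot: [-0.0, 1.0, -0.0, -0.0]
wrist_force: [-0.9, 1.0, -0.3]
finger_gap: 0.825
grip_force: 0.0
```

```bash
python3 - <<'E'
from h import *
from station import bot
togo([.6115,.04,.1],bot.get_obs())
snap("out",(155,195,285,275),(245,150,345,240))
E
```

```text
t 9.53 pos [ 0.5095 -0.0064  0.1361] phi 90.0 zaxis [-0. -0. -1.] gap 0.825 F [-0.9  1.  -0.3]
tool shift mm [-102.1   46.4   36. ]
```

View pics/out.png

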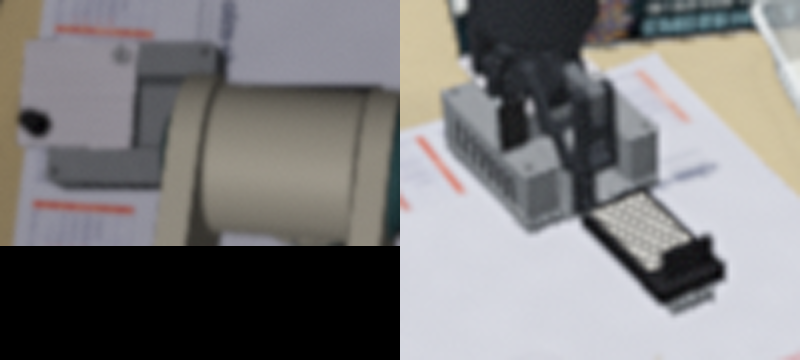

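The side crop shows the slider lying level on the tongue with its front at crop (690,280) and its rear at about (590,215). It is released. Next I turn 90° and go over its middle.

>>> drive_tool:
  motion:
    - {"x":0,"y":0,"z":0,"ax":0,"ay":0,"az":7,"gripper":0}
    - {"x":0,"y":0,"z":0,"ax":0,"ay":0,"az":7,"gripper":0}
    - {"x":0,"y":0,"z":0,"ax":0,"ay":0,"az":7,"gripper":0}
    - {"x":0,"y":0,"z":0,"ax":0,"ay":0,"az":7,"gripper":0}
    - {"x":0,"y":0,"z":0,"ax":0,"ay":0,"az":7,"gripper":0}
    - {"x":0,"y":0,"z":0,"ax":0,"ay":0,"az":7,"gripper":0}
    - {"x":0,"y":0,"z":0,"ax":0,"ay":0,"az":7,"gripper":0}
    - {"x":0,"y":0,"z":0,"ax":0,"ay":0,"az":7,"gripper":0}
    - {"x":0,"y":0,"z":0,"ax":0,"ay":0,"az":7,"gripper":0}
    - {"x":0,"y":0,"z":0,"ax":0,"ay":0,"az":7,"gripper":0}
    - {"x":0,"y":0,"z":0,"ax":0,"ay":0,"az":7,"gripper":0}
    - {"x":0,"y":0,"z":0,"ax":0,"ay":0,"az":7,"gripper":0}
    - {"x":0,"y":0,"z":0,"ax":0,"ay":0,"az":6,"gripper":0}
    - {"x":0,"y":0,"z":0,"ax":0,"ay":0,"az":0,"gripper":0}

```text
time_s: 10.8
position: [0.5126, -0.0065, 0.1357]
ee_rot: [0.708, 0.706, 0.0, 0.0]
wrist_force: [0.1, -0.1, -0.9]
finger_gap: 1.001
grip_force: 0.0
```

```bash
python3 - <<'E'
from h import *
from station import bot
togo([.6105,.038,.136],bot.get_obs())
d={n:__import__('station').cams.grab_frame(n) for n in("top","side")};S=d["side"]
pickle.dump(d,open("out2.pkl","wb"))
h=cv2.cvtColor(S["image"],cv2.COLOR_RGB2HSV)
m=(h[...,2]<70).astype(np.uint8);m[:200]=0;m[235:]=0;m[:,:285]=0;m[:,335:]=0
n,l,st,c=cv2.connectedComponentsWithStats(m);print(st,c.round(1))
# predicted corners (slider origin y=.038,x=.6105)
P=[[.6105+sx*.028,.038+a,z] for a in(.055,-.055) for sx in(-1,1) for z in(.012,.028)];print(proj(S,P).round(1).tolist())
k=(l==(1+np.argmax(st[1:,4]))).astype(np.uint8);ct=max(cv2.findContours(k,0,1)[0],key=cv2.contourArea);print(cv2.approxPolyDP(ct,1.5,True)[:,0].tolist())
E
```

```text
t 10.8 pos [ 0.5126 -0.0065  0.1357] phi -0.2 zaxis [ 0. -0. -1.] gap 1.001 F [ 0.1 -0.1 -0.9]
tool shift mm [44.9 97.8 -0.3]
[[     0      0    640    480 306962]
 [   291    202     35     24    238]] [[319.5 239.5]
 [312.  216.1]]
[[288.1, 207.0], [287.8, 202.6], [304.5, 200.7], [304.4, 196.3], [308.6, 227.6], [308.5, 223.1], [325.5, 220.5], [325.6, 216.1]]
[[291, 203], [310, 225], [325, 218], [321, 210], [311, 213], [311, 216], [306, 218]]
```

>>> drive_tool:
  motion:
    - {"x":11,"y":24.5,"z":0,"ax":0,"ay":0,"az":0,"gripper":0}
    - {"x":11,"y":24.5,"z":0,"ax":0,"ay":0,"az":0,"gripper":0}
    - {"x":11,"y":24.5,"z":0,"ax":0,"ay":0,"az":0,"gripper":0}
    - {"x":12,"y":24.5,"z":0,"ax":0,"ay":0,"az":0,"gripper":0}
    - {"x":0,"y":0,"z":15,"ax":0,"ay":0,"az":0,"gripper":0}
    - {"x":0,"y":0,"z":15,"ax":0,"ay":0,"az":0,"gripper":0}
    - {"x":0,"y":0,"z":15,"ax":0,"ay":0,"az":0,"gripper":0}
    - {"x":0,"y":0,"z":15,"ax":0,"ay":0,"az":0,"gripper":0}
    - {"x":0,"y":0,"z":0,"ax":0,"ay":0,"az":0,"gripper":0}

```text
time_s: 11.65
position: [0.6082, 0.0385, 0.0718]
ee_rot: [0.706, 0.708, -0.002, -0.002]
wrist_force: [-0.2, -0.4, -0.4]
finger_gap: 1.0
grip_force: 0.0
```

```bash
python3 - <<'E'
from h import *
from station import bot
togo([.6105,.038,.012],bot.get_obs())
E
```

```text
t 11.65 pos [0.6082 0.0385 0.0718] phi 0.2 zaxis [-0.006 -0.    -1.   ] gap 1.0 F [-0.2 -0.4 -0.4]
tool shift mm [-0.5  2.6 59.8]
```

>>> drive_tool:
  motion:
    - {"x":0,"y":1,"z":14,"ax":0,"ay":0,"az":0,"gripper":0}
    - {"x":0,"y":0,"z":14,"ax":0,"ay":0,"az":0,"gripper":0}
    - {"x":0,"y":0,"z":14,"ax":0,"ay":0,"az":0,"gripper":0}
    - {"x":0,"y":0,"z":10,"ax":0,"ay":0,"az":0,"gripper":0}
    - {"x":0,"y":0,"z":4,"ax":0,"ay":0,"az":0,"gripper":0}
    - {"x":0,"y":0,"z":0,"ax":0,"ay":0,"az":0,"gripper":0}
    - {"x":0,"y":0,"z":0,"ax":0,"ay":0,"az":0,"gripper":0}
    - {"x":0,"y":0,"z":0,"ax":0,"ay":0,"az":0,"gripper":0}

```text
time_s: 12.32
position: [0.6117, 0.0385, 0.021]
ee_rot: [0.707, 0.707, 0.001, 0.001]
wrist_force: [0.1, -0.3, -0.7]
finger_gap: 1.0
grip_force: 0.0
```

>>> drive_tool:
  motion:
    - {"x":0,"y":0,"z":4,"ax":0,"ay":0,"az":0,"gripper":0}
    - {"x":0,"y":0,"z":4,"ax":0,"ay":0,"az":0,"gripper":0}
    - {"x":0,"y":0,"z":0,"ax":0,"ay":0,"az":0,"gripper":60}
    - {"x":0,"y":0,"z":0,"ax":0,"ay":0,"az":0,"gripper":120}
    - {"x":0,"y":0,"z":0,"ax":0,"ay":0,"az":0,"gripper":120}
    - {"x":0,"y":0,"z":0,"ax":0,"ay":0,"az":0,"gripper":120}
    - {"x":0,"y":0,"z":0,"ax":0,"ay":0,"az":0,"gripper":120}
    - {"x":0,"y":0,"z":0,"ax":0,"ay":0,"az":0,"gripper":120}
  squeeze: 40

```text
time_s: 12.98
position: [0.6113, 0.0385, 0.0122]
ee_rot: [0.707, 0.707, 0.0, 0.0]
wrist_force: [0.9, 0.4, 2.4]
finger_gap: 0.644
grip_force: 44.9
```

>>> drive_tool:
  motion:
    - {"x":0,"y":0,"z":-4,"ax":0,"ay":0,"az":0,"gripper":120}
    - {"x":0,"y":0,"z":-6,"ax":0,"ay":0,"az":0,"gripper":120}
    - {"x":0,"y":0,"z":-10,"ax":0,"ay":0,"az":0,"gripper":120}
    - {"x":0,"y":0,"z":-10,"ax":0,"ay":0,"az":0,"gripper":120}
    - {"x":0,"y":0,"z":-10,"ax":0,"ay":0,"az":0,"gripper":120}
    - {"x":0,"y":0,"z":-10,"ax":0,"ay":0,"az":0,"gripper":120}
    - {"x":0,"y":0,"z":-10,"ax":0,"ay":0,"az":0,"gripper":120}
    - {"x":0,"y":0,"z":0,"ax":0,"ay":0,"az":0,"gripper":120}

```text
time_s: 13.65
position: [0.6124, 0.0385, 0.0752]
ee_rot: [0.707, 0.707, 0.002, 0.002]
wrist_force: [0.7, 0.3, -2.9]
finger_gap: 0.642
grip_force: 44.5
```

```bash
python3 - <<'E'
from h import *
from station import bot
togo([.581,-.2703,.072],bot.get_obs());print(bot.get_obs()["grip_force"])
snap("lift",(155,195,285,275),(245,150,345,240))
E
```

```text
t 13.65 pos [0.6124 0.0385 0.0752] phi 0.0 zaxis [ 0.005  0.    -1.   ] gap 0.642 F [ 0.7  0.3 -2.9]
tool shift mm [-308.8  -31.4    3. ]
44.46052551269531
```

View pics/lift.png

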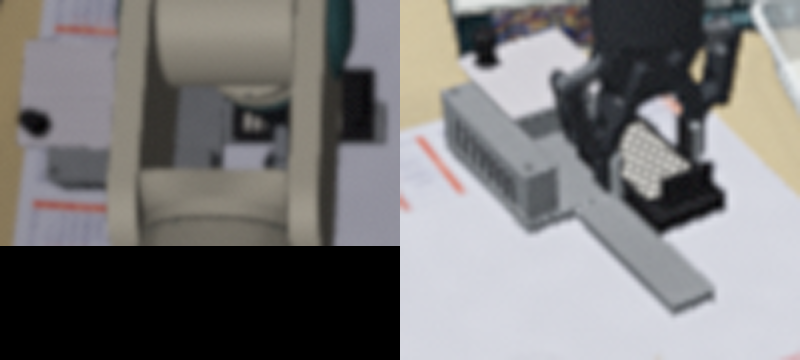

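Held level across its sides. Next I carry it over the tray.

>>> drive_tool:
  motion:
    - {"x":-8,"y":-1,"z":0,"ax":0,"ay":0,"az":0,"gripper":120}
    - {"x":-16,"y":-1.6,"z":0,"ax":0,"ay":0,"az":0,"gripper":120}
    - {"x":-17,"y":-1.6,"z":0,"ax":0,"ay":0,"az":0,"gripper":120}
    - {"x":-17,"y":-1.6,"z":0,"ax":0,"ay":0,"az":0,"gripper":120}
    - {"x":-17,"y":-1.6,"z":0,"ax":0,"ay":0,"az":0,"gripper":120}
    - {"x":-17,"y":-1.6,"z":0,"ax":0,"ay":0,"az":0,"gripper":120}
    - {"x":-17,"y":-1.6,"z":0,"ax":0,"ay":0,"az":0,"gripper":120}
    - {"x":-17,"y":-1.6,"z":0,"ax":0,"ay":0,"az":0,"gripper":120}
    - {"x":-17,"y":-1.6,"z":0,"ax":0,"ay":0,"az":0,"gripper":120}
    - {"x":-17,"y":-1.6,"z":0,"ax":0,"ay":0,"az":0,"gripper":120}
    - {"x":-17,"y":-1.6,"z":0,"ax":0,"ay":0,"az":0,"gripper":120}
    - {"x":-17,"y":-1.6,"z":0,"ax":0,"ay":0,"az":0,"gripper":120}
    - {"x":-17,"y":-1.6,"z":0,"ax":0,"ay":0,"az":0,"gripper":120}
    - {"x":-17,"y":-1.6,"z":0,"ax":0,"ay":0,"az":0,"gripper":120}
    - {"x":-17,"y":-1.6,"z":0,"ax":0,"ay":0,"az":0,"gripper":120}
    - {"x":-17,"y":-1.6,"z":0,"ax":0,"ay":0,"az":0,"gripper":120}
    - {"x":-17,"y":-1.6,"z":0,"ax":0,"ay":0,"az":0,"gripper":120}
    - {"x":-17,"y":-1.6,"z":0,"ax":0,"ay":0,"az":0,"gripper":120}
    - {"x":-13,"y":-1.6,"z":0,"ax":0,"ay":0,"az":0,"gripper":120}
    - {"x":0,"y":0,"z":0,"ax":0,"ay":0,"az":0,"gripper":120}

```text
time_s: 15.42
position: [0.5799, -0.2732, 0.0709]
ee_rot: [0.708, 0.706, -0.001, -0.0]
wrist_force: [-1.1, 0.3, -1.7]
finger_gap: 0.645
grip_force: 44.4
```

>>> drive_tool:
  motion:
    - {"x":0,"y":0,"z":0,"ax":0,"ay":0,"az":3,"gripper":120}
    - {"x":0,"y":0,"z":0,"ax":0,"ay":0,"az":3,"gripper":120}
    - {"x":0,"y":0,"z":0,"ax":0,"ay":0,"az":3,"gripper":120}
    - {"x":0,"y":0,"z":10,"ax":0,"ay":0,"az":0,"gripper":120}
    - {"x":0,"y":0,"z":12,"ax":0,"ay":0,"az":0,"gripper":120}
    - {"x":0,"y":0,"z":12,"ax":0,"ay":0,"az":0,"gripper":120}
    - {"x":0,"y":0,"z":8,"ax":0,"ay":0,"az":0,"gripper":120}
    - {"x":0,"y":0,"z":5,"ax":0,"ay":0,"az":0,"gripper":120}
    - {"x":0,"y":0,"z":0,"ax":0,"ay":0,"az":0,"gripper":120}
    - {"x":0,"y":0,"z":0,"ax":0,"ay":0,"az":0,"gripper":120}

```text
time_s: 16.25
position: [0.5811, -0.2704, 0.0244]
ee_rot: [0.76, 0.65, -0.0, -0.0]
wrist_force: [0.3, 0.9, -2.2]
finger_gap: 0.644
grip_force: 44.4
```

```bash
python3 - <<'E'
from h import *
from station import bot
togo([.581,-.2703,.006],bot.get_obs());print(bot.get_obs()["grip_force"])
E
```

```text
t 16.25 pos [ 0.5811 -0.2704  0.0244] phi -9.0 zaxis [-0.  0. -1.] gap 0.644 F [ 0.3  0.9 -2.2]
tool shift mm [ 0.1 -0.1 18.4]
44.36129629611969
```

>>> drive_tool:
  motion:
    - {"x":0,"y":0,"z":5,"ax":0,"ay":0,"az":0,"gripper":120}
    - {"x":0,"y":0,"z":5,"ax":0,"ay":0,"az":0,"gripper":120}
    - {"x":0,"y":0,"z":4,"ax":0,"ay":0,"az":0,"gripper":120}
    - {"x":0,"y":0,"z":2.5,"ax":0,"ay":0,"az":0,"gripper":120}
    - {"x":0,"y":0,"z":0,"ax":0,"ay":0,"az":0,"gripper":120}
    - {"x":0,"y":0,"z":0,"ax":0,"ay":0,"az":0,"gripper":120}

```text
time_s: 16.75
position: [0.5811, -0.2705, 0.0081]
ee_rot: [0.76, 0.649, -0.0, -0.0]
wrist_force: [-0.1, -0.0, -2.6]
finger_gap: 0.64
grip_force: 44.4
```

>>> drive_tool:
  motion:
    - {"x":0,"y":0,"z":1.5,"ax":0,"ay":0,"az":0,"gripper":120}
    - {"x":0,"y":0,"z":1.2,"ax":0,"ay":0,"az":0,"gripper":120}
    - {"x":0,"y":0,"z":0,"ax":0,"ay":0,"az":0,"gripper":120}
    - {"x":0,"y":0,"z":0,"ax":0,"ay":0,"az":0,"gripper":120}

```text
time_s: 17.08
position: [0.5811, -0.2705, 0.0055]
ee_rot: [0.76, 0.649, 0.0, -0.0]
wrist_force: [0.6, -0.7, -1.9]
finger_gap: 0.642
grip_force: 44.4
```

>>> drive_tool:
  motion:
    - {"x":0,"y":0,"z":0.8,"ax":0,"ay":0,"az":0,"gripper":120}
    - {"x":0,"y":0,"z":0,"ax":0,"ay":0,"az":0,"gripper":120}
    - {"x":0,"y":0,"z":0,"ax":0,"ay":0,"az":0,"gripper":120}

```text
time_s: 17.33
position: [0.5813, -0.2706, 0.0053]
ee_rot: [0.76, 0.649, 0.0, 0.0]
wrist_force: [-2.4, 0.4, 2.1]
finger_gap: 0.642
grip_force: 44.8
```

Touched down (Fz rose and z stopped). Release and rise, then look.

>>> drive_tool:
  motion:
    - {"x":0,"y":0,"z":0,"ax":0,"ay":0,"az":0,"gripper":70}
    - {"x":0,"y":0,"z":0,"ax":0,"ay":0,"az":0,"gripper":30}
    - {"x":0,"y":0,"z":0,"ax":0,"ay":0,"az":0,"gripper":30}
    - {"x":0,"y":0,"z":0,"ax":0,"ay":0,"az":0,"gripper":30}
    - {"x":0,"y":0,"z":0,"ax":0,"ay":0,"az":0,"gripper":30}
    - {"x":0,"y":0,"z":-10,"ax":0,"ay":0,"az":0,"gripper":30}
    - {"x":0,"y":0,"z":-20,"ax":0,"ay":0,"az":0,"gripper":30}
    - {"x":0,"y":0,"z":-35,"ax":0,"ay":0,"az":0,"gripper":30}
    - {"x":0,"y":0,"z":-35,"ax":0,"ay":0,"az":0,"gripper":120}
    - {"x":0,"y":0,"z":-35,"ax":0,"ay":0,"az":0,"gripper":120}
    - {"x":0,"y":0,"z":-20,"ax":0,"ay":0,"az":0,"gripper":120}
    - {"x":20,"y":0,"z":0,"ax":0,"ay":0,"az":0,"gripper":120}
    - {"x":35,"y":0,"z":0,"ax":0,"ay":0,"az":0,"gripper":120}
    - {"x":35,"y":0,"z":0,"ax":0,"ay":0,"az":0,"gripper":120}
    - {"x":35,"y":0,"z":0,"ax":0,"ay":0,"az":0,"gripper":120}
    - {"x":35,"y":0,"z":0,"ax":0,"ay":0,"az":0,"gripper":120}
    - {"x":0,"y":0,"z":0,"ax":0,"ay":0,"az":0,"gripper":120}
  squeeze: 25

```text
time_s: 18.75
position: [0.607, -0.1067, 0.1609]
ee_rot: [0.759, 0.652, 0.001, -0.0]
wrist_force: [0.1, -0.6, -0.4]
finger_gap: 0.529
grip_force: 0.0
```

```bash
python3 - <<'E'
from h import *
from station import bot
d=snap("tray",(160,190,430,290),(240,150,430,330))
T=d["top"];h=cv2.cvtColor(T["image"],cv2.COLOR_RGB2HSV)
m=((h[...,2]<75)&(h[...,1]<80)).astype(np.uint8);k=(h[...,2]<45).astype(np.uint8)
for q,roi in(("knob",(155,225,176,243)),):
    z=np.zeros_like(k);z[roi[1]:roi[3],roi[0]:roi[2]]=k[roi[1]:roi[3],roi[0]:roi[2]];n,l,st,c=cv2.connectedComponentsWithStats(z);print(q,st[1:],c[1:],[onz(T,p,.0735).round(4) for p in c[1:]])
togo([.6,.254,.2],bot.get_obs())
E
```

```text
knob [[162 232   9   7  41]] [[166.         234.51219512]] [array([0.5985, 0.2508, 0.0735])]
t 18.85 pos [ 0.6064 -0.1114  0.1607] phi -8.9 zaxis [ 0.001 -0.    -1.   ] gap 0.526 F [-0.3 -1.2  0.6]
tool shift mm [360.  -62.6 -39.5]
```

View pics/tray.png

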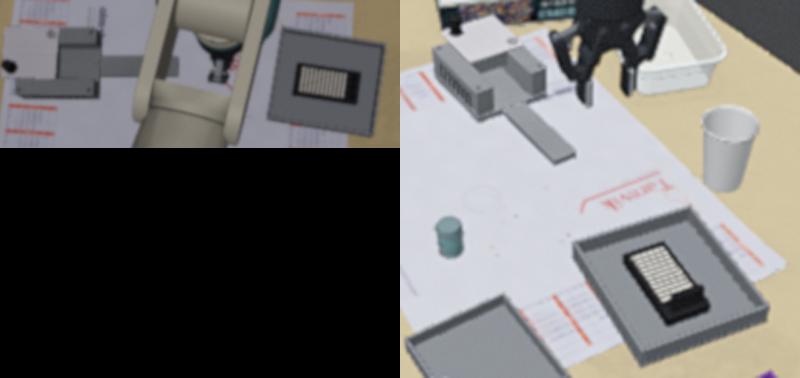

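The slider lies flat inside the large tray (top crop (327,83)), and the cup and pot are unmoved. Next the arm goes back to the knob, at about (0.599, 0.254).

>>> drive_tool:
  motion:
    - {"x":30,"y":-5.2,"z":0,"ax":0,"ay":0,"az":0,"gripper":120}
    - {"x":30,"y":-5.2,"z":0,"ax":0,"ay":0,"az":0,"gripper":120}
    - {"x":30,"y":-5.2,"z":0,"ax":0,"ay":0,"az":0,"gripper":120}
    - {"x":30,"y":-5.2,"z":0,"ax":0,"ay":0,"az":0,"gripper":120}
    - {"x":30,"y":-5.2,"z":0,"ax":0,"ay":0,"az":0,"gripper":120}
    - {"x":30,"y":-5.2,"z":0,"ax":0,"ay":0,"az":0,"gripper":120}
    - {"x":30,"y":-5.2,"z":0,"ax":0,"ay":0,"az":0,"gripper":120}
    - {"x":30,"y":-5.2,"z":0,"ax":0,"ay":0,"az":0,"gripper":120}
    - {"x":30,"y":-5.2,"z":0,"ax":0,"ay":0,"az":0,"gripper":120}
    - {"x":30,"y":-5.2,"z":0,"ax":0,"ay":0,"az":0,"gripper":120}
    - {"x":30,"y":-5.2,"z":0,"ax":0,"ay":0,"az":0,"gripper":120}
    - {"x":30,"y":-5.2,"z":0,"ax":0,"ay":0,"az":0,"gripper":120}

```text
time_s: 19.85
position: [0.6015, 0.2527, 0.1603]
ee_rot: [0.761, 0.649, 0.0, 0.0]
wrist_force: [0.9, -0.3, 0.6]
finger_gap: 0.528
grip_force: 0.0
```

>>> drive_tool:
  motion:
    - {"x":0,"y":0,"z":0,"ax":0,"ay":0,"az":-7,"gripper":120}
    - {"x":0,"y":0,"z":0,"ax":0,"ay":0,"az":-7,"gripper":120}
    - {"x":0,"y":0,"z":0,"ax":0,"ay":0,"az":-7,"gripper":120}
    - {"x":0,"y":0,"z":0,"ax":0,"ay":0,"az":-7,"gripper":120}
    - {"x":0,"y":0,"z":0,"ax":0,"ay":0,"az":-7,"gripper":120}
    - {"x":0,"y":0,"z":0,"ax":0,"ay":0,"az":-7,"gripper":120}
    - {"x":0,"y":0,"z":0,"ax":0,"ay":0,"az":-7,"gripper":120}
    - {"x":0,"y":0,"z":0,"ax":0,"ay":0,"az":-1,"gripper":120}
    - {"x":0,"y":0,"z":0,"ax":0,"ay":0,"az":0,"gripper":120}

```text
time_s: 20.6
position: [0.6015, 0.2516, 0.1601]
ee_rot: [0.416, 0.909, 0.0, 0.0]
wrist_force: [0.2, -0.3, -0.7]
finger_gap: 0.523
grip_force: 0.0
```

```bash
python3 - <<'E'
from h import *
from station import bot
togo([.599,.254,.065],bot.get_obs())
E
```

```text
t 20.6 pos [0.6015 0.2516 0.1601] phi 40.8 zaxis [ 0. -0. -1.] gap 0.523 F [ 0.2 -0.3 -0.7]
tool shift mm [ 3.4 -0.3 95.1]
```

>>> drive_tool:
  motion:
    - {"x":3,"y":0,"z":20,"ax":0,"ay":0,"az":0,"gripper":120}
    - {"x":0,"y":0,"z":20,"ax":0,"ay":0,"az":0,"gripper":120}
    - {"x":0,"y":0,"z":20,"ax":0,"ay":0,"az":0,"gripper":120}
    - {"x":0,"y":0,"z":20,"ax":0,"ay":0,"az":0,"gripper":120}
    - {"x":0,"y":0,"z":14,"ax":0,"ay":0,"az":0,"gripper":120}
    - {"x":0,"y":0,"z":0,"ax":0,"ay":0,"az":0,"gripper":220}
    - {"x":0,"y":0,"z":0,"ax":0,"ay":0,"az":0,"gripper":220}
    - {"x":0,"y":0,"z":0,"ax":0,"ay":0,"az":0,"gripper":220}
    - {"x":0,"y":0,"z":0,"ax":0,"ay":0,"az":0,"gripper":220}
    - {"x":0,"y":0,"z":0,"ax":0,"ay":0,"az":0,"gripper":220}

```text
time_s: 21.43
position: [0.5993, 0.255, 0.0665]
ee_rot: [0.415, 0.91, 0.0, 0.0]
wrist_force: [0.9, 0.2, -3.6]
finger_gap: 0.196
grip_force: 25.5
```

>>> drive_tool:
  motion:
    - {"x":-0.6,"y":-10.4,"z":0,"ax":0,"ay":0,"az":-7,"gripper":220}
    - {"x":-0.6,"y":-10.4,"z":0,"ax":0,"ay":0,"az":-7,"gripper":220}
    - {"x":-0.6,"y":-10.4,"z":0,"ax":0,"ay":0,"az":-7,"gripper":220}
    - {"x":-0.6,"y":-10.4,"z":0,"ax":0,"ay":0,"az":-7,"gripper":220}
    - {"x":-0.6,"y":-10.4,"z":0,"ax":0,"ay":0,"az":-7,"gripper":220}
    - {"x":-0.6,"y":-10.4,"z":0,"ax":0,"ay":0,"az":-7,"gripper":220}
    - {"x":-0.6,"y":-10.4,"z":0,"ax":0,"ay":0,"az":-7,"gripper":220}

```text
time_s: 22.02
position: [0.5699, 0.19, 0.0666]
ee_rot: [-0.003, 1.0, -0.0, 0.001]
wrist_force: [5.2, -1.0, -6.4]
finger_gap: 0.193
grip_force: 25.2
```

>>> drive_tool:
  motion:
    - {"x":-0.6,"y":-10.4,"z":0,"ax":0,"ay":0,"az":-7,"gripper":220}
    - {"x":-0.6,"y":-10.4,"z":0,"ax":0,"ay":0,"az":-7,"gripper":220}
    - {"x":-0.6,"y":-10.4,"z":0,"ax":0,"ay":0,"az":-7,"gripper":220}
    - {"x":-0.6,"y":-10.4,"z":0,"ax":0,"ay":0,"az":-7,"gripper":220}
    - {"x":-0.6,"y":-10.4,"z":0,"ax":0,"ay":0,"az":-7,"gripper":220}
    - {"x":-0.6,"y":-10.4,"z":0,"ax":0,"ay":0,"az":-7,"gripper":220}
    - {"x":0,"y":0,"z":0,"ax":0,"ay":0,"az":0,"gripper":220}
    - {"x":0,"y":0,"z":0,"ax":0,"ay":0,"az":0,"gripper":220}

```text
time_s: 22.68
position: [0.5915, 0.1324, 0.0665]
ee_rot: [-0.357, 0.934, -0.001, 0.0]
wrist_force: [-1.5, -5.5, -1.8]
finger_gap: 0.198
grip_force: 25.7
```

Next I press gently on to the end stop.

>>> drive_tool:
  motion:
    - {"x":0,"y":-2,"z":0,"ax":0,"ay":0,"az":-1.3,"gripper":220}
    - {"x":0,"y":-2,"z":0,"ax":0,"ay":0,"az":-1.3,"gripper":220}
    - {"x":0,"y":0,"z":0,"ax":0,"ay":0,"az":0,"gripper":220}
    - {"x":0,"y":0,"z":0,"ax":0,"ay":0,"az":0,"gripper":220}

```text
time_s: 23.02
position: [0.5935, 0.1305, 0.0665]
ee_rot: [-0.378, 0.926, -0.0, -0.0]
wrist_force: [-3.9, -3.5, -0.3]
finger_gap: 0.196
grip_force: 25.7
```

>>> drive_tool:
  motion:
    - {"x":0,"y":-2,"z":0,"ax":0,"ay":0,"az":-1.3,"gripper":220}
    - {"x":0,"y":-1,"z":0,"ax":0,"ay":0,"az":0,"gripper":220}
    - {"x":0,"y":0,"z":0,"ax":0,"ay":0,"az":0,"gripper":220}
    - {"x":0,"y":0,"z":0,"ax":0,"ay":0,"az":0,"gripper":220}

```text
time_s: 23.35
position: [0.5938, 0.1305, 0.0664]
ee_rot: [-0.39, 0.921, 0.002, -0.002]
wrist_force: [-11.0, 3.0, 3.2]
finger_gap: 0.196
grip_force: 26.3
```

At the stop: the position no longer changes and there is about 10 N against the motion. Release, retreat and check.

>>> drive_tool:
  motion:
    - {"x":0,"y":0,"z":0,"ax":0,"ay":0,"az":0,"gripper":120}
    - {"x":0,"y":0,"z":0,"ax":0,"ay":0,"az":0,"gripper":120}
    - {"x":0,"y":0,"z":0,"ax":0,"ay":0,"az":0,"gripper":120}
    - {"x":0,"y":0,"z":0,"ax":0,"ay":0,"az":0,"gripper":120}
    - {"x":0,"y":0,"z":-20,"ax":0,"ay":0,"az":0,"gripper":120}
    - {"x":0,"y":0,"z":-35,"ax":0,"ay":0,"az":0,"gripper":120}
    - {"x":0,"y":0,"z":-35,"ax":0,"ay":0,"az":0,"gripper":120}
    - {"x":0,"y":0,"z":-35,"ax":0,"ay":0,"az":0,"gripper":120}
    - {"x":20,"y":20,"z":0,"ax":0,"ay":0,"az":0,"gripper":120}
    - {"x":20,"y":25,"z":0,"ax":0,"ay":0,"az":0,"gripper":120}
    - {"x":20,"y":25,"z":0,"ax":0,"ay":0,"az":0,"gripper":120}
    - {"x":20,"y":25,"z":0,"ax":0,"ay":0,"az":0,"gripper":120}
    - {"x":0,"y":0,"z":0,"ax":0,"ay":0,"az":0,"gripper":120}
    - {"x":0,"y":0,"z":0,"ax":0,"ay":0,"az":0,"gripper":120}

```text
time_s: 24.52
position: [0.4713, 0.1375, 0.1915]
ee_rot: [-0.39, 0.921, -0.0, 0.001]
wrist_force: [-0.1, -1.3, 0.3]
finger_gap: 0.533
grip_force: 0.0
```

```bash
python3 - <<'E'
from h import *
from station import bot
d=snap("end",(150,150,430,360),(190,130,430,360));o=bot.get_obs();togo([.5,.2,.2],o);print(np.abs(o["qvel"]).max())
S=d["side"];s0=load()["side"]
for f in(s0,S):
    h=cv2.cvtColor(f["image"],cv2.COLOR_RGB2HSV);m=np.zeros((480,640),np.uint8);m[172:193,276:292]=h[172:193,276:292,2]<60
    n,l,st,c=cv2.connectedComponentsWithStats(m);i=1+np.argmax(st[1:,4]);print(st[i],c[i],onz(f,c[i],.0735).round(4))
E
```

```text
t 24.62 pos [0.4728 0.1373 0.1916] phi 135.9 zaxis [ 0.002  0.    -1.   ] gap 0.53 F [ 0.4  0.7 -0.1]
tool shift mm [-64.   24.2  -8.4]
0.026339361087673527
[282 177   5   9  36] [283.63888889 181.41666667] [0.5944 0.1332 0.0735]
[283 178   4   8  31] [284.4516129  181.61290323] [0.5958 0.1311 0.0735]
```

View pics/end.png

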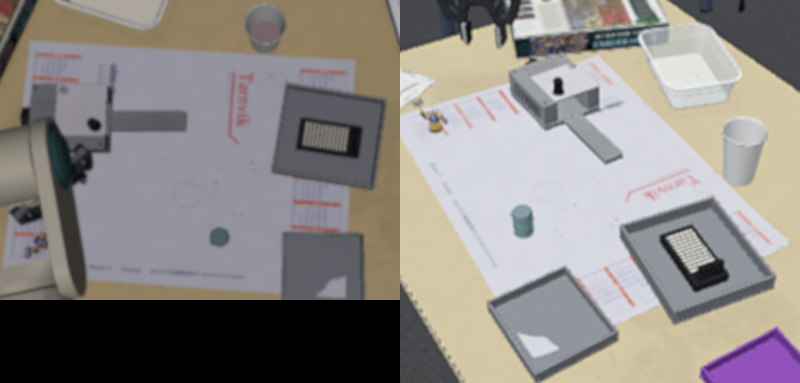

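The picture shows the cover fully home, slightly further closed than at the start. The slider lies flat in the large grey tray (top crop (328,137)), and the cup, pot and figure are in place. The gripper is clear, so I'm handing in.

```bash
python3 -c "
from station import order
print(order.close_job())"
```

```text
the job is handed in; nothing more can be done
None
```

The job is handed in but its result was not reported: the last pictures show the slider flat and released in the large grey tray, the cover pressed home to its stop, and the cup, pot and figure unmoved, after about 25 s of the 72 s allowed.

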